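Put the stamping kit away in its piston-fit box

ROBOT

A 6-joint arm with a two-finger parallel gripper is mounted at the origin on the work surface. World frame = base frame: x ahead of the robot, y to its left, z up, the work surface at z = 0. Lengths are in m, angles in degrees, forces in N, time in s.
With the tool pointing down it reaches from about 0.3 to 0.875 m from the base axis. Payload 4.2 kg.
Tool frame: the origin (TCP) lies at the very end of the fingers, on their centre line; the grasp point (between the pads) lies 19 mm behind it; z points along the fingers, y is the line along which they close (so a half turn about z gives the same grasp; the last joint's range is limited). The gripper opens to 85 mm and grips with 20 to 120 N. Pads are 22 mm wide; open, the fingers measure 114 mm over their backs; the gripper's body (76 mm by 85 mm) begins 54 mm behind the grasp point. The pads swing forward as they close: fully open they stand 13 mm farther back than shut.
Start: joints at [65.145, 18.312, 89.639, -0, 72.044, -1.146], TCP at [0.231, 0.526, 0.231] pointing down, gripper open.
Joint ranges: [-177.97, 177.97], [-48.28, 115.42], [12.27, 149.76], [-77.06, 257.06], [2.81, 150.46], [-146.56, 146.56]. Speed limits (degrees/s): [147.25, 147.25, 180, 180, 180, 180].

INTERFACE

Orientations are given as [roll, pitch, yaw] about the fixed x, y, z axes, in that order (R = Rz(yaw) Ry(pitch) Rx(roll)).
In Python, from station import r gives the robot as it stands. The module is installed in compiled form; this text tells all that it offers.
- The arm moves only by the tool step_arm, never from a script. Its argument "increments" is a list of rows, each a list of 4 numbers: the shift along the world's x, y, z normalised to -1 to 1, where 1 is 200 mm, then the turn about the world's z normalised to -1 to 1, where 1 is 30 degrees. A call has 1 to 12 rows; each row is the pose to reach, as a shift and turn from the pose commanded when the call began; what a row does not reach only later rows make up. A row lasts 1/8 s, in which the tool goes at most 62.5 mm and 10.7 degrees, less where a joint would pass 70% of its speed; a pose out of reach is approached as far as the arm can. A call with a number of a shift or a turn outside -1 to 1 is refused whole. A call with a gripper value outside its range is refused whole. "gripper" is the closure, from -1 (fully open) to 1 (shut), set as the call begins (left out, the last holds). The fingers move at their own pace and stop on an object; the grip force is fixed at half the most. Time passes only in rows, so rows that repeat a pose let the fingers close. It gives the time, the measured TCP pose, the force, the opening and the grip force at its end, in the units of the state.
- r.read_state(): the state, without advancing time (a new reading comes with each control period).
- r.grab_frame(name): name is "side" or "top" or "wrist"; returns the picture (420x560x3 uint8, blue, green, red); there is no depth.
- r.camera_model(name): a dict with "fx", "fy", "cx", "cy" (pixels), "dist_coeffs" ([k1, k2, p1, p2, k3] as OpenCV has them; the pictures are not rectified), "rvec" (rotation vector, rad) and "tvec" (3), from world to camera coordinates, as OpenCV has them; the wrist camera has in their place "T_tool_cam" (4x4, takes a point from camera to tool coordinates, whose origin is the TCP and whose axes are the flange's). Camera axes: x right, y down, z forward; pixel columns grow to the right and rows downward; lengths in m; the calibration is good to about 2 mm. A picture is of the moment at which its call begins: read the wrist's pose just before it. camera_model takes no time and is no camera call.
- r.finish_job(): hands the job in; it is judged then, once.
The state is a dict: "clock": time; "qpos": joint angles; "dq": joint speeds; "tau": joint torques, N m; "tool_pos": TCP position; "ee_rot": TCP orientation; "force": force on the tool from outside, world axes, zero at the start; "torque": the same for the moment, N m; "gripper_width": finger opening in m; "gripper_force": force on a finger pad.
Only numpy, scipy, OpenCV 4.12 (cv2) and the standard library are available. Lean on these libraries where they do the work, as an engineer would, in place of code of your own. Each camera call takes 0.05 s, during which the arm holds its last target. There are 200 camera calls.

TASK

Put the stamping kit away: lift the deep lid off the closed stamp box slowly enough that the tray it clings to stays down on the bench, and set the lid down, open side down, on the green cutting mat. Stand every hand stamp upright in the tray, one to a bay, then put the lid back on and press it fully home, and shut the lid of the ink pad. Leave everything else on the bench where it is.

Things in the scene. Friction and masses are not known exactly. Their poses are not given: they have to be found in the camera images.
- tray: Lower part of the stamp box, loose, 0.30 kg, empty and under the lid at the start. A blue base board 139 (x) x 159 (y) x 6 thick carries pale board walls, 127 x 147 outside, 119 x 139 inside, rim 44 above the underside. Two crossing dividers, 3 thick and 16 high, make 4 bays of 58 x 68, centred at x = +-30.5, y = +-35.5, floor at z = 6. Origin: centre of the underside; z up.
- lid_grip (a point): Deep lid of the stamp box, loose, 0.20 kg: grey board with blue cloth on two edges, outside 139 (x) x 159 (y) x 68 tall, open below, inside 132 x 152 x 64 deep; on top a wooden bar to hold it by, 60 along x, 18 along y, 30 high. This point: on the lid's axis, in the bar, 17 above the lid's top, 85 above its lower rim. Fully home, it is 91 above the tray's underside.
- lid_rim (a point): Centre of the lid's lower rim. Home, the rim stands on the tray's base board; 2.5 play each side; either way round fits. A felt band makes it fit like a piston, as air enters slowly: the tray clings to a rising lid and sinks out of it at only about 20 mm/s by its weight, over the 38 mm overlap. Raised slower than that, the lid leaves the tray on the bench. Once off, it goes back on freely.
- mat: Green cutting mat fixed to the bench, 210 x 210 x 3, with a pale grid: the clear place for the lid. Origin: centre of the underside.
- inkpad: Ink pad: flat grey tin fixed to the bench, 80 (x) x 110 (y) x 14 tall, black pad on top. Its x axis points from its front to its hinge. Origin: centre of the underside.
- padlid (a joint): Angle of the ink pad's blue lid (80 x 110 x 5): 0 is shut flat (its top is then 21 above the bench), 1.57 upright, up to 2.0 leaning back. The hinge has friction (about 0.05 N m), so the lid stays where it is left.
- padlid_hinge (a point): Middle of the hinge line of the ink pad's lid, on the tin's +x edge, 14 above the bench. The hinge line runs along the tin's y axis.
- padlid_edge (a point): Middle of the free edge of the ink pad's lid, 80 from the hinge.
- stamp1_mid (a point): Hand stamp with a plain light wood handle, loose, 0.17 kg, upright on the bench at the start (or absent): brass block 40 (x) x 32 (y) x 16 tall with a round upright handle, 20 diameter, from 16 up to 60. This point is on its axis, half-way up (30 above its underside); z up.
- stamp2_mid (a point): Hand stamp with a red handle, loose, 0.17 kg, upright on the bench at the start (or absent): brass block 40 (x) x 32 (y) x 16 tall with a round upright handle, 20 diameter, from 16 up to 60. This point is on its axis, half-way up (30 above its underside); z up.
- stamp3_mid (a point): Hand stamp with a dark brown wood handle, loose, 0.17 kg, upright on the bench at the start (or absent): brass block 40 (x) x 32 (y) x 16 tall with a round upright handle, 20 diameter, from 16 up to 60. This point is on its axis, half-way up (30 above its underside); z up.
- stamp4_mid (a point): Hand stamp with a green handle, loose, 0.17 kg, upright on the bench at the start (or absent): brass block 40 (x) x 32 (y) x 16 tall with a round upright handle, 20 diameter, from 16 up to 60. This point is on its axis, half-way up (30 above its underside); z up.
- stamp5_mid (a point): Hand stamp with a blue handle, loose, 0.17 kg, upright on the bench at the start (or absent): brass block 40 (x) x 32 (y) x 16 tall with a round upright handle, 20 diameter, from 16 up to 60. This point is on its axis, half-way up (30 above its underside); z up.
- glue: Bystander, loose: yellow glue bottle with blue cap, 64 diameter, 190 tall. Origin: centre of its underside.
- mug: Bystander, loose: white mug, 84 diameter, 70 tall. Origin: centre of its underside.
- folder: Bystander, loose: flat ivory bone folder, 150 x 22 x 5. Origin: centre of its underside.
- knife: Bystander, loose: yellow utility knife, 145 x 24 x 14, closed. Origin: centre of its underside.
- brush: Bystander, loose: paste brush lying down, 170 long. Origin under its length.
- weight: Bystander, loose: round brass paperweight with a knob, 44 diameter, 36 tall. Origin: centre of its underside.

How it is judged:
By the outcome, as a careful person would: the job done as asked, in the order asked, and still so for the second after the job is handed in, with the robot touching nothing.
Of stamp1, stamp2, stamp3, stamp4, stamp5 only 2 to 4 are there at a start; the rules pass over those that are not, and their reading is None.
At some moment in a run one of stamp1, stamp2, stamp3, stamp4, stamp5, lid may be knocked a few centimetres aside while the robot is not near it.
It also fails if it takes over 210 s, if anything falls off the work surface, if the arm or the gripper's body presses on something with over 40 N, if the wrist force passes 120 N, or if a joint passes its speed limit or range.

## Working session

There is one attempt and no reset: what is moved stays moved. The work goes in short steps, Python scripts to look and compute and a tool call to move; the robot and the scene stay as the last step left them, time stands still between calls to the robot, and variables do not carry over. Pictures are saved under pics/ and viewed, at most 14 in all, crops included, and the job is handed in when it is done.

Besides the shell and the picture viewer there is one more tool, called after "Emit:" by a JSON object that holds its "fn" and its "kwargs". step_arm: Moves the arm, as the interface text tells. Scaled input: -1 to 1 covers 200 mm each way for a shift and 30 degrees each way for a turn. Its arguments: {"type":"object","properties":{"increments":{"type":"array"},"gripper":{"type":"number"}},"required":["increments"]}

```bash
mkdir -p pics
cat > h.py <<'E'
import numpy as np, cv2
from scipy.spatial.transform import Rotation as R
from station import r
def cam(name, st=None):
    m=r.camera_model(name)
    K=np.array([[m['fx'],0,m['cx']],[0,m['fy'],m['cy']],[0,0,1.]]); d=np.array(m['dist_coeffs'],float)
    if 'rvec' in m:
        Rw=cv2.Rodrigues(np.array(m['rvec'],float))[0]; t=np.array(m['tvec'],float).ravel()
    else:
        st=st or r.read_state()
        T=np.eye(4); T[:3,:3]=R.from_euler('xyz',st['ee_rot'],degrees=True).as_matrix(); T[:3,3]=st['tool_pos']
        C=np.linalg.inv(T@np.array(m['T_tool_cam'])); Rw=C[:3,:3]; t=C[:3,3]
    return K,d,Rw,t
def ray(c,uv,z):
    K,d,Rw,t=c
    p=cv2.undistortPoints(np.array(uv,float).reshape(-1,1,2),K,d).reshape(-1,2)
    D=np.c_[p,np.ones(len(p))]@Rw; o=-Rw.T@t
    return (o+D*((z-o[2])/D[:,2])[:,None])[:,:2]
def proj(c,P):
    K,d,Rw,t=c
    return cv2.projectPoints(np.array(P,float).reshape(-1,1,3),cv2.Rodrigues(Rw)[0],t,K,d)[0].reshape(-1,2)
def shot(name,fn,show=True):
    st=r.read_state(); im=r.grab_frame(name); cv2.imwrite('pics/'+fn+'.png',im)
    return im,cam(name,st),st
E
python3 - <<'E'
from h import *
for n in('side','top'):
    im,c,st=shot(n,n+'0'); print(n,-c[2].T@c[3],c[0][0,0])
print(st)
print(r.camera_model('wrist')['T_tool_cam'])
E
```

```text
side [ 0.05738829 -0.68928574  0.56072457] 388.5275049979825
top [ 0.3982563  -0.09122824  1.15864478] 412.2726530980766
{'clock': 0.05, 'qpos': array([ 6.51452094e+01,  1.83498304e+01,  8.97089298e+01, -3.47666275e-04,
        7.20442262e+01, -1.14495699e+00]), 'dq': array([-0.05032856, -0.10794655, -0.10940771, -0.01273096,  0.01841391,
       -0.12378211]), 'tau': array([-5.39983048e-04, -4.16801941e+01, -2.34980804e+01, -5.38121867e-05,
        4.52590597e-03, -8.76245849e-06]), 'tool_pos': array([0.23099174, 0.52601477, 0.23048332]), 'ee_rot': array([-1.79897028e+02, -1.72739151e-03,  1.56290272e+02]), 'force': array([ 0.32707611, -0.84796149,  0.91062709]), 'torque': array([-0.02473768, -0.00592388,  0.00855502]), 'gripper_force': 0.0, 'gripper_width': 0.08524427282177753}
[[ 6.31432845e-04 -9.48652097e-01 -3.16320722e-01  8.15418838e-02]
 [ 9.99999799e-01  6.15735172e-04  1.49576845e-04  7.05551019e-05]
 [ 5.28734072e-05 -3.16320753e-01  9.48652296e-01 -1.42301938e-01]
 [ 0.00000000e+00  0.00000000e+00  0.00000000e+00  1.00000000e+00]]
```

View pics/top0.png

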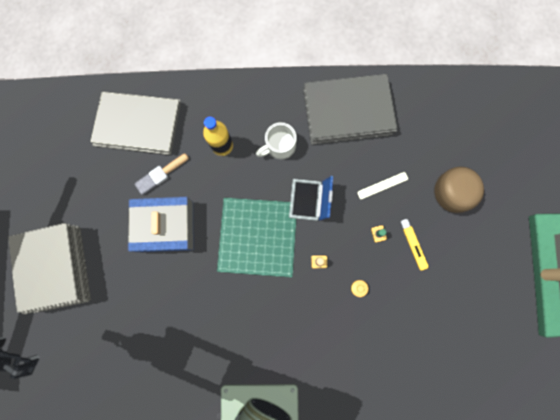

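View pics/side0.png

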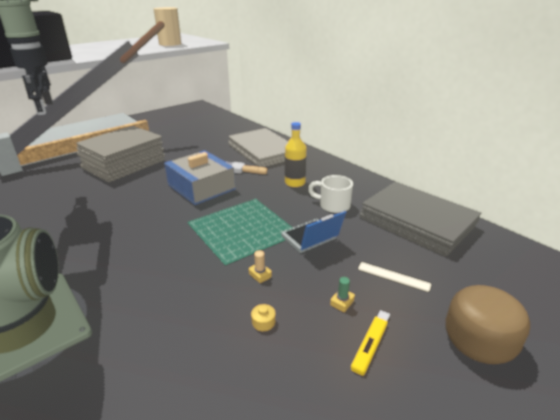

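The top view shows the box at (158,223), with its bar at (155,223). The mat is at (257,237), the ink pad at (307,200) with its lid open to the right, the light wood stamp at (320,262) and the green stamp at (379,234). No other stamps are visible.

Run:
```python
from h import *
im=cv2.imread('pics/top0.png'); c=cam('top'); hsv=cv2.cvtColor(im,cv2.COLOR_BGR2HSV)
def rect(mask,box,z,name,n=1):
    x0,y0,x1,y1=box; m=np.zeros_like(mask); m[y0:y1,x0:x1]=mask[y0:y1,x0:x1]
    cs=sorted(cv2.findContours(m,cv2.RETR_EXTERNAL,cv2.CHAIN_APPROX_NONE)[0],key=cv2.contourArea)[-n:]
    for k in cs:
        w=ray(c,k.reshape(-1,2),z); q=cv2.minAreaRect((w*1000).astype(np.float32)); print(name,np.round(q[0],1),np.round(q[1],1),round(q[2],1),'px',cv2.minAreaRect(k)[0])
V=hsv[...,2]; H=hsv[...,0]; S=hsv[...,1]
u=lambda m:(m*255).astype(np.uint8)
rect(u(V>75),(120,190,200,260),.074,'lid')
rect(u((H<35)&(S>70)&(V>120)),(140,205,172,242),.104,'bar')
rect(u((H>60)&(H<95)&(S>70)&(V>50)),(205,185,305,285),.003,'mat')
rect(u(V>90),(285,175,340,225),.014,'pad')
rect(u((H>105)&(H<130)&(S>100)),(310,170,340,225),.05,'padlid')
rect(u((S>70)&(V>90)),(305,250,335,275),.016,'s1')
rect(u((S>70)&(V>60)),(365,222,392,246),.016,'s4')
a=cv2.resize(im[170:300,280:400],None,fx=5,fy=5,interpolation=cv2.INTER_CUBIC); b=cv2.resize(im[190:260,120:200],None,fx=5,fy=5,interpolation=cv2.INTER_CUBIC)
cv2.imwrite('pics/crop0.png',a[:600])
```

```text
lid [535.7 263.3] [225.  188.5] 89.4 px (159.5, 224.5)
bar [535.2 256.5] [13.1 55.6] 86.2 px (157.4348602294922, 222.6842803955078)
mat [503.9   3.7] [210.3 210.2] 85.0 px (256.77655029296875, 236.85179138183594)
pad [ 605.  -153.8] [153.7 140.5] 88.8 px (312.0, 199.5)
padlid [ 603.  -189.8] [ 28.9 122.4] 83.5 px (325.9966125488281, 197.54139709472656)
s1 [ 430.4 -167.8] [44.3 35.6] 88.9 px (319.0, 261.5)
s4 [ 504.9 -336.2] [45.8 39.8] 13.4 px (378.7264404296875, 233.29248046875)
```

View pics/crop0.png

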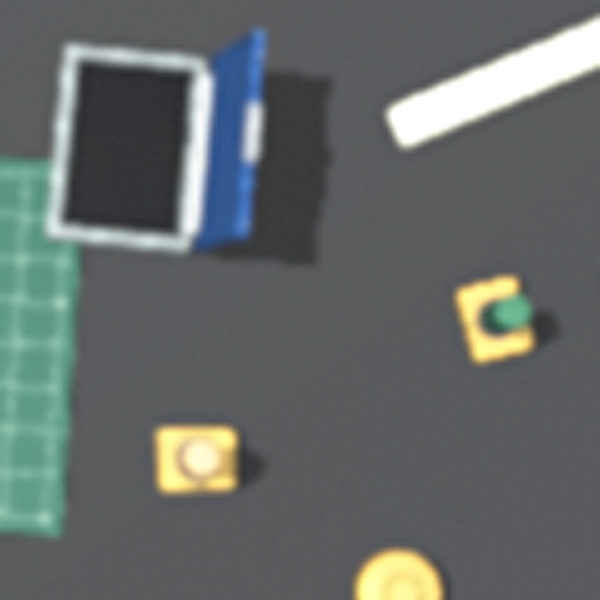

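The crop confirms it: the tin is left, its lid roughly upright on the right, stamp1 at crop (197,460) and stamp4 at crop (495,318). Next I move over the lid bar for a closer look.

Emit:
{"fn": "step_arm", "kwargs": {"increments": [[0.2,-0.18,0.0,0.3],[0.4,-0.36,0.0,0.55],[0.6,-0.54,0.0,0.66],[0.76,-0.67,0.0,0.66]], "gripper": -1}}

```text
clock: 0.6
tool_pos: [0.3843, 0.3908, 0.231]
ee_rot: [-180.0, -0.0, 176.1]
force: [1.1, 0.2, 0.8]
gripper_width: 0.0851
gripper_force: 0.0
```

Emit:
{"fn": "step_arm", "kwargs": {"increments": [[0.2,-0.18,0.0,0.0],[0.4,-0.36,0.0,0.0],[0.6,-0.54,0.0,0.0],[0.76,-0.67,0.0,0.0],[0.76,-0.67,0,0],[0.76,-0.67,0,0]]}}

```text
clock: 1.35
tool_pos: [0.5346, 0.2586, 0.2308]
ee_rot: [-180.0, -0.1, 176.1]
force: [-0.6, -0.3, 0.2]
gripper_width: 0.0854
gripper_force: 0.0
```

Run:
```python
from h import *
im,c,st=shot('wrist','w1'); print(st['tool_pos'],st['ee_rot'],st['clock'])
```

```text
[0.53461348 0.25857546 0.23082662] [-1.79994097e+02 -8.65125143e-02  1.76075877e+02] 1.35
```

View pics/w1.png

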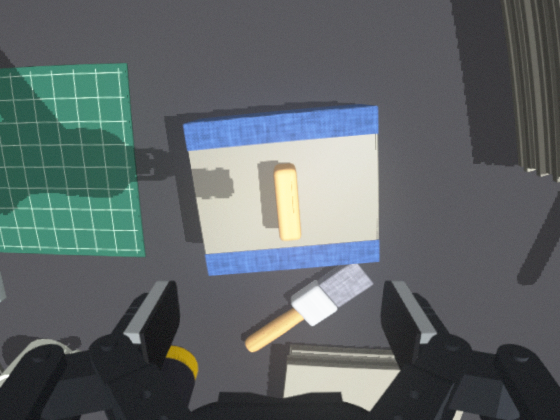

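The bar is at (288,202) in the wrist picture, tilted a few degrees, with the lid top outlined by blue strips.

Run:
```python
from h import *
im=cv2.imread('pics/w1.png'); c=cam('wrist'); hsv=cv2.cvtColor(im,cv2.COLOR_BGR2HSV)
H,S,V=hsv[...,0],hsv[...,1],hsv[...,2]
def rect(m,box,z,n):
    x0,y0,x1,y1=box; k=np.zeros(m.shape,np.uint8); k[y0:y1,x0:x1]=m[y0:y1,x0:x1]*255
    k=max(cv2.findContours(k,cv2.RETR_EXTERNAL,cv2.CHAIN_APPROX_NONE)[0],key=cv2.contourArea)
    q=cv2.minAreaRect((ray(c,k.reshape(-1,2),z)*1000).astype(np.float32)); print(n,np.round(q[0],1),np.round(q[1],1),round(q[2],2)); return k
rect((H<30)&(S>80)&(V>120),(265,155,310,250),.104,'bar')
k=rect((V>100)|((S>120)&(V>70)),(175,90,400,283),.074,'lid')
# lid top corners by clicks on picture
p=ray(c,[[185,124],[378,106],[379,262],[208,275]],.074)*1000
print(p.round(1), p.mean(0))
```

```text
bar [534.3 264.8] [61.2 17.2] 1.36
lid [536.  271.3] [203.4 173. ] 86.01
[[470.5 185.4]
 [466.6 343.6]
 [606.7 346.7]
 [609.4 186.6]] [538.30090584 265.55770622]
```

Emit:
{"fn": "step_arm", "kwargs": {"increments": [[0,0.032,-0.15,0.17],[0,0.032,-0.35,0.17],[0,0.032,-0.5,0.17],[0,0.032,-0.6,0.17],[0,0.032,-0.68,0.17],[0,0.032,-0.72,0.17],[0,0.032,-0.755,0.17],[0,0.032,-0.755,0.17],[0,0.032,-0.755,0.17]]}}

```text
clock: 2.52
tool_pos: [0.5356, 0.265, 0.0809]
ee_rot: [180.0, 0.1, -178.8]
force: [0.4, -0.8, 0.1]
gripper_width: 0.0856
gripper_force: 0.0
```

Emit:
{"fn": "step_arm", "kwargs": {"increments": [[0,0,0,0],[0,0,0,0],[0,0,0,0],[0,0,0,0],[0,0,0,0],[0,0,0,0],[0,0,0,0],[0,0,0,0]], "gripper": 1}}

```text
clock: 3.52
tool_pos: [0.5352, 0.2647, 0.0805]
ee_rot: [-180.0, 0.0, -178.8]
force: [-0.6, -2.0, 3.2]
gripper_width: 0.017
gripper_force: 59.2
```

Emit:
{"fn": "step_arm", "kwargs": {"increments": [[0,0,0.006,0],[0,0,0.012,0],[0,0,0.018,0],[0,0,0.024,0],[0,0,0.03,0],[0,0,0.036,0],[0,0,0.042,0],[0,0,0.048,0],[0,0,0.054,0],[0,0,0.06,0],[0,0,0.066,0],[0,0,0.072,0]]}}

```text
clock: 5.03
tool_pos: [0.5351, 0.2649, 0.0948]
ee_rot: [180.0, -0.0, -178.8]
force: [-1.5, -0.1, -3.8]
gripper_width: 0.0167
gripper_force: 58.5
```

Emit:
{"fn": "step_arm", "kwargs": {"increments": [[0,0,0.006,0],[0,0,0.012,0],[0,0,0.018,0],[0,0,0.024,0],[0,0,0.03,0],[0,0,0.036,0],[0,0,0.042,0],[0,0,0.048,0],[0,0,0.054,0],[0,0,0.06,0],[0,0,0.066,0],[0,0,0.072,0]]}}

```text
clock: 6.52
tool_pos: [0.5353, 0.2649, 0.1093]
ee_rot: [180.0, 0.0, -178.8]
force: [-0.4, 0.6, -3.1]
gripper_width: 0.0171
gripper_force: 58.7
```

Emit:
{"fn": "step_arm", "kwargs": {"increments": [[0,0,0.006,0],[0,0,0.012,0],[0,0,0.018,0],[0,0,0.024,0],[0,0,0.03,0],[0,0,0.036,0],[0,0,0.042,0],[0,0,0.048,0],[0,0,0.054,0],[0,0,0.06,0],[0,0,0.066,0],[0,0,0.072,0]]}}

```text
clock: 8.02
tool_pos: [0.5352, 0.2649, 0.1236]
ee_rot: [180.0, -0.0, -178.8]
force: [-0.1, -0.5, -1.7]
gripper_width: 0.0169
gripper_force: 58.8
```

Run:
```python
from h import *
im,c,st=shot('side','s1'); print(st['tool_pos'],st['force'])
cv2.imwrite('pics/s1c.png',cv2.resize(im[80:260,120:340],None,fx=3,fy=3))
```

```text
[0.53520137 0.26486189 0.12359796] [-0.09564318 -0.53426898 -1.65865638]
```

View pics/s1c.png

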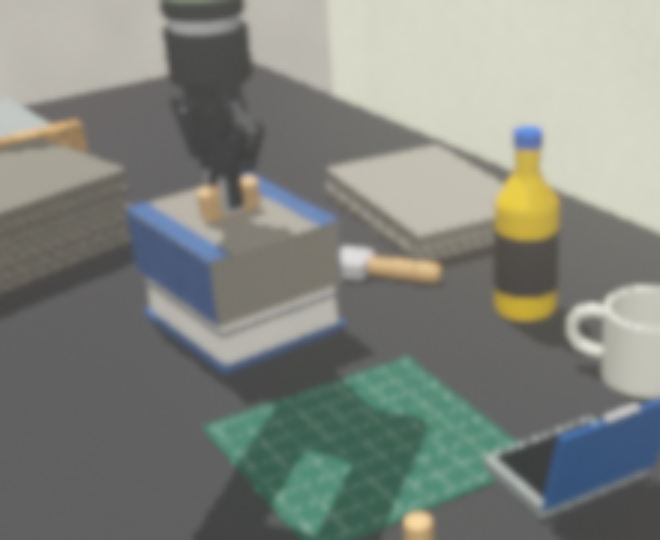

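The side crop shows the lid hanging free at about (235,260), with the tray standing flat on the bench below it.

Emit:
{"fn": "step_arm", "kwargs": {"increments": [[0,0,0.02,0],[0,0,0.06,0],[0,0,0.14,0],[0,0,0.22,0],[0,-0.15,0.3,0],[-0.05,-0.35,0.3,0],[-0.1,-0.6,0.3,0],[-0.15,-0.85,0.3,0],[-0.155,-1,0.3,0]]}}

```text
clock: 9.2
tool_pos: [0.5036, 0.063, 0.185]
ee_rot: [-180.0, 0.1, -178.9]
force: [1.0, 0.8, -1.4]
gripper_width: 0.0171
gripper_force: 59.0
```

Emit:
{"fn": "step_arm", "kwargs": {"increments": [[0,-0.15,0,0],[0,-0.27,0,0],[0,-0.305,0,0],[0,-0.305,-0.1,0],[0,-0.305,-0.25,0],[0,-0.305,-0.37,0],[0,-0.305,-0.44,0],[0,-0.305,-0.48,0],[0,-0.305,-0.505,0],[0,-0.305,-0.52,0],[0,-0.305,-0.53,0],[0,-0.305,-0.53,0]]}}

```text
clock: 10.7
tool_pos: [0.5043, 0.0039, 0.0777]
ee_rot: [180.0, 0.0, -178.8]
force: [-0.4, -0.3, -2.3]
gripper_width: 0.0168
gripper_force: 59.0
```

Emit:
{"fn": "step_arm", "kwargs": {"increments": [[0,0,-0.003,0],[0,0,-0.006,0],[0,0,-0.006,0]]}}

```text
clock: 11.08
tool_pos: [0.5044, 0.0038, 0.0775]
ee_rot: [180.0, 0.1, -178.8]
force: [-2.3, -0.4, 5.8]
gripper_width: 0.017
gripper_force: 60.4
```

Emit:
{"fn": "step_arm", "kwargs": {"increments": [[0,0,0,0],[0,0,0,0],[0,0,0,0],[0,0,0,0],[0,0,0.03,0],[0,0,0.12,0],[0,0,0.3,0],[0,0,0.5,0],[0,0,0.6,0],[0,0,0.6,0]], "gripper": -1}}

```text
clock: 12.32
tool_pos: [0.5052, 0.0039, 0.1981]
ee_rot: [-180.0, 0.2, -178.8]
force: [0.2, -0.1, -0.0]
gripper_width: 0.0853
gripper_force: 0.0
```

Run:
```python
from h import *
im,c,st=shot('top','t2'); print(st['tool_pos'],st['force'])
```

```text
[0.50520085 0.00387079 0.19812794] [ 0.20669202 -0.14798229 -0.02585618]
```

View pics/t2.png

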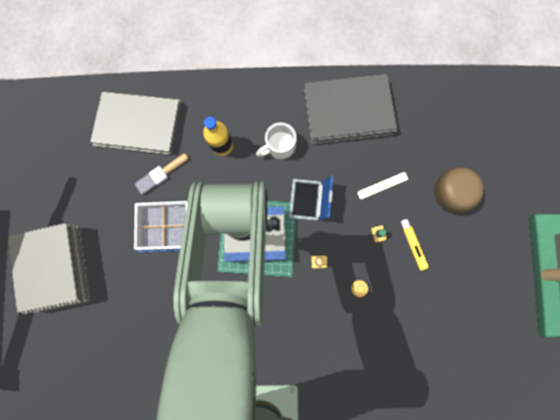

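The tray stands clear at (160,226) and the lid is on the mat under the gripper. Now stamp1.

Emit:
{"fn": "step_arm", "kwargs": {"increments": [[-0.05,-0.2,0,0],[-0.15,-0.45,0,0],[-0.3,-0.7,0,0],[-0.375,-0.86,0,0],[-0.375,-0.86,0,0],[-0.375,-0.86,0,0]]}}

```text
clock: 13.12
tool_pos: [0.429, -0.1676, 0.1955]
ee_rot: [179.9, -0.1, -178.8]
force: [0.8, 0.4, -0.1]
gripper_width: 0.0854
gripper_force: 0.0
```

```bash
cat >> h.py <<'E'
def blob(im,c,m,pt,z,rad=.04,n=''):
    u,v=proj(c,[*pt,z])[0]; K=np.zeros(m.shape,np.uint8); s=int(c[0][0,0]*rad/abs((c[2]@np.array([*pt,z])+c[3])[2]))
    v,u=int(v),int(u); a,b=max(v-s,0),max(u-s,0); K[a:v+s,b:u+s]=m[a:v+s,b:u+s]*255
    k=max(cv2.findContours(K,cv2.RETR_EXTERNAL,cv2.CHAIN_APPROX_NONE)[0],key=cv2.contourArea)
    w=(ray(c,k.reshape(-1,2),z)*1000).astype(np.float32); q=cv2.minAreaRect(w); e=cv2.minEnclosingCircle(w)
    print(n,'rect',np.round(q[0],1),np.round(q[1],1),round(q[2],1),'circ',np.round(e[0],1),round(e[1],1),'px',np.round(cv2.minAreaRect(k)[0])); return k
E
python3 - <<'E'
from h import *
im,c,st=shot('wrist','w2'); print(st['tool_pos'],st['ee_rot'])
hsv=cv2.cvtColor(im,cv2.COLOR_BGR2HSV); H,S,V=cv2.split(hsv)
blob(im,c,(H<40)&(S>60)&(V>100),(.43,-.168),.016,.045,'blk')
blob(im,c,(H<40)&(S>60)&(V>100),(.43,-.168),.060,.02,'handle')
E
```

```text
[ 0.42901299 -0.16755027  0.19546336] [ 1.79924674e+02 -8.02830344e-02 -1.78822990e+02]
blk rect [ 434.1 -169.3] [43.5 41.4] 0.0 circ [ 430.6 -169.3] 25.9 px [278. 192.]
handle rect [ 425.6 -169.2] [30.8 36. ] 1.2 circ [ 421.5 -169.2] 21.1 px [278. 196.]
```

View pics/w2.png

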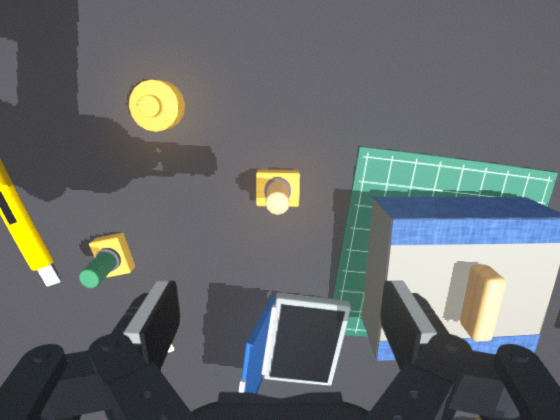

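The wrist view shows stamp1's block centred at (278,188) with its handle top at (277,203). Stamp4's block is at (112,254) with its handle top at (91,276), and the lid is on the mat at right.

Run:
```python
from h import *
im=cv2.imread('pics/w2.png'); c=cam('wrist'); 
f=lambda p,z:print((ray(c,p,z)*1000).round(1).tolist())
f([[277,203]],.06); f([[278,188]],.016); f([[257,170],[299,170],[299,206],[257,206]],.016)
f([[88,278]],.06);f([[90,244],[125,234],[134,267],[106,276]],.016)
H,S,V=cv2.split(cv2.cvtColor(im,cv2.COLOR_BGR2HSV))
# pad tin corners and hinge
f([[280,296],[349,303],[335,383],[264,378]],.014)
# lid bar top
blob(im,c,(H<30)&(S>80)&(V>120),(.504,.004),.101,.045,'bar')
```

```text
[[432.0, -169.2]]
[[430.8, -168.6]]
[[414.3, -188.0], [413.5, -149.8], [447.8, -148.5], [448.7, -187.9]]
[[505.9, -337.8]]
[[492.1, -356.0], [480.2, -317.9], [516.1, -313.0], [527.6, -344.3]]
[[546.4, -164.1], [553.7, -91.6], [662.9, -97.5], [656.4, -180.1]]
bar rect [498.6 -11.6] [30.5 65.7] 79.4 circ [499.3 -10.5] 35.1 px [475. 300.]
```

Emit:
{"fn": "step_arm", "kwargs": {"increments": [[0.012,-0.007,-0.2,0],[0.012,-0.007,-0.45,0],[0.012,-0.007,-0.65,0],[0.012,-0.007,-0.75,0],[0.012,-0.007,-0.8,0],[0.012,-0.007,-0.82,0],[0.012,-0.007,-0.82,0],[0.012,-0.007,-0.82,0]]}}

```text
clock: 14.18
tool_pos: [0.4322, -0.1697, 0.0331]
ee_rot: [-180.0, 0.1, -178.8]
force: [0.7, 0.0, 0.2]
gripper_width: 0.0853
gripper_force: 0.0
```

Emit:
{"fn": "step_arm", "kwargs": {"increments": [[0,0,0,0],[0,0,0,0],[0,0,0,0],[0,0,0,0],[0,0,0,0],[0,0,0,0],[0,0,0.05,0],[0,0,0.2,0],[0,0,0.45,0],[0,0,0.7,0],[0,0,0.85,0],[0,0,0.85,0]], "gripper": 1}}

```text
clock: 15.68
tool_pos: [0.4327, -0.1699, 0.2045]
ee_rot: [-179.9, 0.3, -178.8]
force: [-0.6, 0.1, -1.7]
gripper_width: 0.0184
gripper_force: 58.7
```

Emit:
{"fn": "step_arm", "kwargs": {"increments": [[0.04,0.15,0,0],[0.1,0.4,0,0],[0.17,0.7,0,0],[0.25,1,0,0]]}}

```text
clock: 16.18
tool_pos: [0.4805, 0.0321, 0.2004]
ee_rot: [-180.0, -0.2, -178.8]
force: [1.3, -0.7, -1.1]
gripper_width: 0.0183
gripper_force: 58.9
```

Emit:
{"fn": "step_arm", "kwargs": {"increments": [[0.08,0.3,0,0],[0.15,0.6,0,0],[0.22,0.9,0,0],[0.26,1,0,0],[0.26,1,0,0],[0.26,1,0,0]]}}

```text
clock: 16.92
tool_pos: [0.5328, 0.2289, 0.2013]
ee_rot: [-179.9, -0.1, -178.9]
force: [-0.2, -0.3, -1.0]
gripper_width: 0.0184
gripper_force: 59.0
```

Run:
```python
from h import *
im,c,st=shot('wrist','w3'); print(st['tool_pos'],st['ee_rot'])
```

```text
[0.5328251  0.22893315 0.2013251 ] [-1.79911151e+02 -1.41344075e-01 -1.78864679e+02]
```

View pics/w3.png

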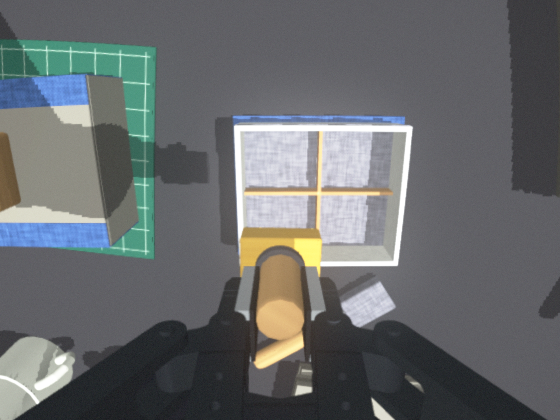

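The tray's outer rim corners are at (235,126), (410,126) and (400,266), and the dividers cross at (320,191). The stamp hangs upright in the gripper.

Run:
```python
from h import *
c=cam('wrist')
f=lambda p,z:print((ray(c,p,z)*1000).round(1).tolist())
p=ray(c,[[235,126],[410,126],[400,266]],.044)*1000; print(p.round(1), ((p[0]+p[2])/2).round(1), np.degrees(np.arctan2(*(p[2]-p[1])[::-1])))
f([[320,191]],.022);f([[320,131],[320,228]],.022); f([[234,118],[404,118]],.006)
```

```text
[[477.  190.9]
 [473.2 335.7]
 [601.6 343. ]] [539.3 267. ] 3.2943162606739818
[[536.5, 266.2]]
[[481.7, 263.3], [573.2, 268.2]]
[[472.9, 185.4], [468.8, 342.8]]
```

Emit:
{"fn": "step_arm", "kwargs": {"increments": [[0.1,0.015,0,0],[0.18,0.015,-0.1,0],[0.18,0.015,-0.35,0],[0.18,0.015,-0.55,0],[0.18,0.015,-0.68,0],[0.18,0.015,-0.75,0],[0.18,0.015,-0.785,0],[0.18,0.015,-0.8,0],[0.18,0.015,-0.8,0],[0.18,0.015,-0.8,0]]}}

```text
clock: 18.23
tool_pos: [0.5701, 0.2337, 0.0432]
ee_rot: [180.0, 0.1, -178.8]
force: [-0.1, -0.6, -0.9]
gripper_width: 0.018
gripper_force: 59.1
```

Emit:
{"fn": "step_arm", "kwargs": {"increments": [[0,0,-0.005,0],[0,0,-0.01,0],[0,0,-0.01,0],[0,0,-0.01,0]]}}

```text
clock: 18.73
tool_pos: [0.5696, 0.2335, 0.0403]
ee_rot: [180.0, 0.0, -178.8]
force: [0.6, -0.8, -2.2]
gripper_width: 0.0182
gripper_force: 59.1
```

Emit:
{"fn": "step_arm", "kwargs": {"increments": [[0,0,-0.006,0],[0,0,-0.006,0]]}}

```text
clock: 18.98
tool_pos: [0.5695, 0.2334, 0.039]
ee_rot: [-180.0, -0.0, -178.8]
force: [0.9, -0.2, -1.9]
gripper_width: 0.0179
gripper_force: 59.1
```

Emit:
{"fn": "step_arm", "kwargs": {"increments": [[0,0,0,0],[0,0,0,0],[0,0,0,0],[0,0,0,0]], "gripper": 0.3}}

```text
clock: 19.48
tool_pos: [0.5697, 0.2335, 0.0393]
ee_rot: [180.0, 0.0, -178.8]
force: [-0.1, -0.3, -0.3]
gripper_width: 0.0296
gripper_force: 0.0
```

Emit:
{"fn": "step_arm", "kwargs": {"increments": [[0,0,0.05,0],[0,0,0.2,0],[0,0,0.45,0],[0,0,0.7,0],[0,-0.2,0.85,0],[-0.03,-0.5,0.85,0],[-0.07,-0.8,0.85,0],[-0.1,-1,0.85,0]], "gripper": -1}}

```text
clock: 20.48
tool_pos: [0.5491, 0.0312, 0.2102]
ee_rot: [-180.0, 0.1, -178.9]
force: [1.5, -0.7, 0.1]
gripper_width: 0.0855
gripper_force: 0.0
```

Emit:
{"fn": "step_arm", "kwargs": {"increments": [[-0.03,-0.3,0,0],[-0.06,-0.6,0,0],[-0.09,-0.9,0,0],[-0.1,-1,0,0]]}}

```text
clock: 20.98
tool_pos: [0.5291, -0.1694, 0.2099]
ee_rot: [-180.0, 0.1, -179.0]
force: [-0.4, 1.0, -0.1]
gripper_width: 0.0857
gripper_force: 0.0
```

Emit:
{"fn": "step_arm", "kwargs": {"increments": [[-0.04,-0.3,0,0],[-0.08,-0.6,0,0],[-0.12,-0.85,0,0],[-0.12,-0.85,0,0],[-0.12,-0.85,0,0]]}}

```text
clock: 21.6
tool_pos: [0.5058, -0.3356, 0.2093]
ee_rot: [179.9, 0.0, -178.8]
force: [0.3, -0.2, 0.5]
gripper_width: 0.0854
gripper_force: 0.0
```

Run:
```python
from h import *
im,c,st=shot('wrist','w4'); print(st['tool_pos'],st['ee_rot'],st['clock'])
H,S,V=cv2.split(cv2.cvtColor(im,cv2.COLOR_BGR2HSV))
blob(im,c,(H<40)&(S>60)&(V>90),(.505,-.337),.016,.05,'blk')
blob(im,c,(H>60)&(H<95)&(S>90)&(V>40),(.505,-.337),.060,.03,'handle')
print(proj(c,[[.505,-.337,.06],[.505,-.337,.016]]))
```

```text
[ 0.505797   -0.33560012  0.20929123] [ 1.79942214e+02  9.71836595e-03 -1.78798748e+02] 21.6
blk rect [ 504.9 -338.7] [43.6 33.7] 12.9 circ [ 504.9 -338.6] 25.9 px [276. 181.]
handle rect [ 505.4 -338. ] [16.6 16. ] 1.2 circ [ 505.5 -338.3] 8.9 px [276. 194.]
[[277.73853524 194.10761719]
 [277.94702474 181.8539331 ]]
```

View pics/w4.png

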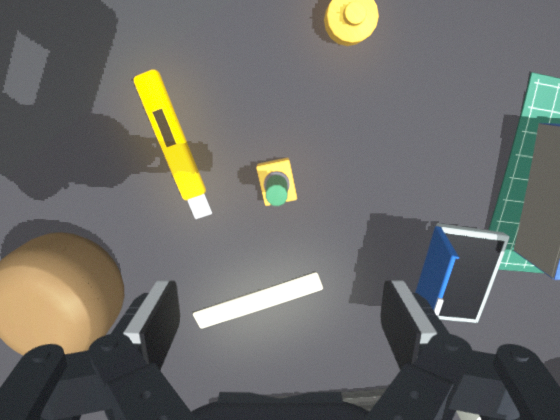

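Stamp4's block is at (276,181) and its handle top at (276,194), with the knife tip about 70 mm to its side at (200,207). I'll narrow the fingers and go down.

Emit:
{"fn": "step_arm", "kwargs": {"increments": [[0,-0.013,-0.2,0],[0,-0.013,-0.45,0],[0,-0.013,-0.68,0],[0,-0.013,-0.8,0],[0,-0.013,-0.86,0],[0,-0.013,-0.88,0],[0,-0.013,-0.88,0],[0,-0.013,-0.88,0]], "gripper": -0.4}}

```text
clock: 22.65
tool_pos: [0.5062, -0.3395, 0.0343]
ee_rot: [-179.9, 0.1, -178.8]
force: [-0.3, -0.5, -0.5]
gripper_width: 0.0597
gripper_force: 0.0
```

Emit:
{"fn": "step_arm", "kwargs": {"increments": [[0,0,0,0],[0,0,0,0],[0,0,0,0],[0,0,0,0],[0,0,0,0],[0,0,0.05,0],[0,0,0.2,0],[0,0,0.45,0],[0,0,0.7,0],[0,0,0.87,0],[0,0,0.87,0]], "gripper": 1}}

```text
clock: 24.02
tool_pos: [0.5068, -0.34, 0.2101]
ee_rot: [-179.8, 0.3, -178.8]
force: [-0.2, -0.9, -2.5]
gripper_width: 0.0181
gripper_force: 58.9
```

Emit:
{"fn": "step_arm", "kwargs": {"increments": [[0,0.2,0,-0.1],[0,0.5,0,-0.2],[0,0.8,0,-0.3],[0,1,0,-0.4]]}}

```text
clock: 24.52
tool_pos: [0.504, -0.1365, 0.2049]
ee_rot: [179.9, -0.3, 169.2]
force: [-0.6, -1.2, -2.5]
gripper_width: 0.0183
gripper_force: 59.0
```

Emit:
{"fn": "step_arm", "kwargs": {"increments": [[0,0.3,0,0],[0,0.6,0,0],[0,0.9,0,0],[0,1,0,0]]}}

```text
clock: 25.02
tool_pos: [0.5041, 0.0638, 0.205]
ee_rot: [-180.0, -0.2, 169.4]
force: [-0.2, -0.2, -1.9]
gripper_width: 0.0183
gripper_force: 59.2
```

Emit:
{"fn": "step_arm", "kwargs": {"increments": [[0,0.3,0,0],[0,0.6,0,0],[0,0.9,0,0],[0,1,0,0],[0,1,0,0],[0,1,0,0]]}}

```text
clock: 25.78
tool_pos: [0.5052, 0.2594, 0.2062]
ee_rot: [-179.9, -0.1, 169.1]
force: [0.3, -0.5, -2.4]
gripper_width: 0.0182
gripper_force: 59.4
```

Run:
```python
from h import *
im,c,st=shot('wrist','w5'); print(st['tool_pos'],st['ee_rot'],st['clock'])
```

```text
[0.50521331 0.25939627 0.20619653] [-1.79886322e+02 -8.20816292e-02  1.69139884e+02] 25.775
```

View pics/w5.png

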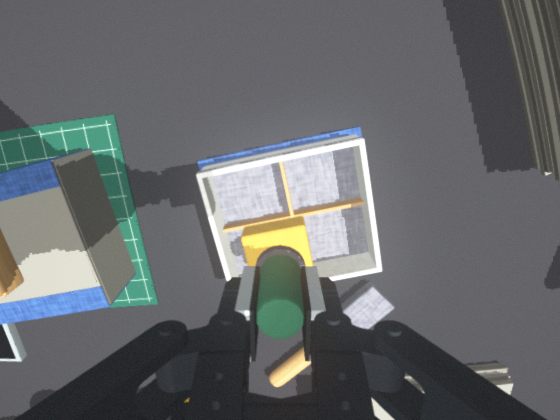

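Run:
```python
from h import *
c=cam('wrist')
print(proj(c,[[.5697,.2335,.022],[.5697,.2335,.066],[.5053,.3004,.006],[.5053,.3004,.044]]).round())
f=lambda p,z:print((ray(c,p,z)*1000).round(1).tolist())
f([[291,214]],.022); f([[200,174],[364,140],[381,272]],.044)
im,cc,st=shot('top','t5'); im2=shot('side','s5')[0]
m=cv2.resize(im[170:280,110:270],None,fx=3,fy=3); n=cv2.resize(im2[130:240,140:300],None,fx=3,fy=3)
cv2.imwrite('pics/c5.png',np.vstack([m,n])[:600])
print(proj(cam('side'),[[.5697,.2335,.066]]),proj(cam('top'),[[.5697,.2335,.066]]))
```

```text
[[267. 252.]
 [265. 272.]
 [321. 173.]
 [326. 183.]]
[[535.4, 264.3]]
[[477.1, 194.0], [474.7, 337.6], [601.8, 339.3]]
[[212.89613328 166.79468662]] [[170.53891483 211.54507287]]
```

View pics/c5.png

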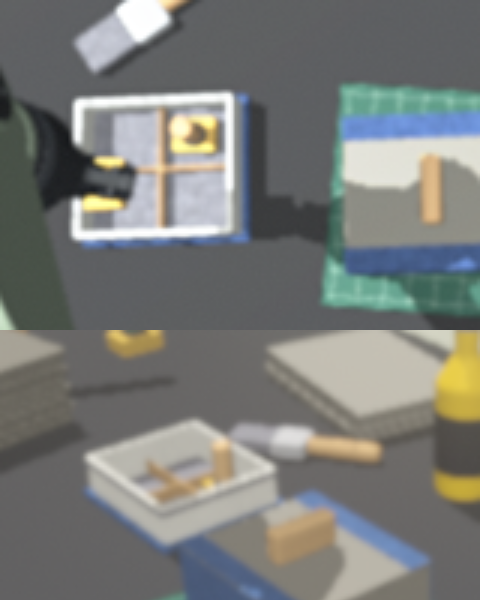

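Stamp1 stands upright in the far-right bay (crop 190,130), and the lid is on the mat. Now I place stamp4 in the opposite bay.

Emit:
{"fn": "step_arm", "kwargs": {"increments": [[0,0.1,0,0],[0,0.2,-0.1,0],[0,0.2,-0.35,0],[0,0.2,-0.55,0],[0,0.2,-0.7,0],[0,0.2,-0.78,0],[0,0.2,-0.81,0],[0,0.2,-0.825,0],[0,0.2,-0.832,0],[0,0.2,-0.832,0],[0,0.2,-0.832,0]]}}

```text
clock: 27.3
tool_pos: [0.5059, 0.301, 0.0413]
ee_rot: [180.0, 0.0, 169.2]
force: [-0.3, -0.5, -2.2]
gripper_width: 0.018
gripper_force: 59.7
```

Emit:
{"fn": "step_arm", "kwargs": {"increments": [[0,0,0,0],[0,0,0,0],[0,0,0,0],[0,0,0,0]], "gripper": 0.35}}

```text
clock: 27.8
tool_pos: [0.5057, 0.3009, 0.0408]
ee_rot: [180.0, 0.0, 169.2]
force: [-0.7, -0.2, -0.8]
gripper_width: 0.028
gripper_force: 0.0
```

Emit:
{"fn": "step_arm", "kwargs": {"increments": [[0,0,0.05,0],[0,0,0.2,0],[0,0,0.45,0],[0,0,0.65,0],[0,-0.2,0.75,0.15],[0,-0.5,0.75,0.3],[0,-0.8,0.75,0.4],[0,-1,0.75,0.4],[0,-1,0.75,0.4]]}}

```text
clock: 28.92
tool_pos: [0.5055, 0.0987, 0.1916]
ee_rot: [-180.0, 0.1, -179.0]
force: [-0.4, 0.5, -0.1]
gripper_width: 0.0276
gripper_force: 0.0
```

Run:
```python
from h import *
im,c,st=shot('wrist','w6'); print(st['tool_pos'],st['ee_rot'],st['clock'])
```

```text
[0.50552817 0.09866477 0.1916199 ] [-1.79996752e+02  5.56443538e-02 -1.79038491e+02] 28.925
```

View pics/w6.png

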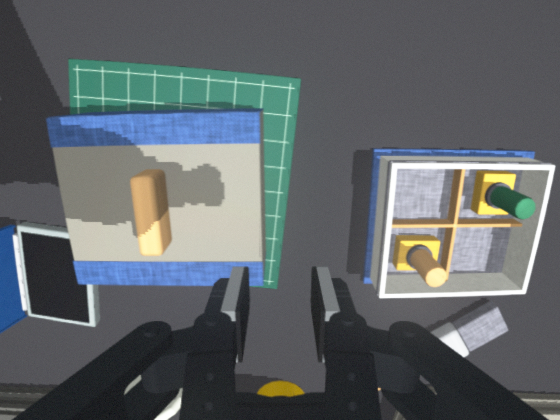

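Both stamps stand in diagonal bays, the green handle at (517,206) and the wood handle at (433,270). The lid's bar is at about (152,212).

Run:
```python
from h import *
im=cv2.imread('pics/w6.png'); c=cam('wrist'); H,S,V=cv2.split(cv2.cvtColor(im,cv2.COLOR_BGR2HSV))
f=lambda p,z:print((ray(c,p,z)*1000).round(1).tolist())
f([[138,173],[164,170],[165,235],[138,235]],.101) # bar rough top
f([[51,119],[263,110],[263,285],[77,285]],.071)
f([[378,160],[553,163],[527,294],[379,297]],.044); f([[456,223]],.022); f([[374,151],[532,151],[369,283]],.006)
print(proj(c,[[.474,.004,.101],[.534,.004,.101],[.504,.004,.101]]))
```

```text
[[475.6, 4.8], [473.4, 22.8], [520.0, 19.7], [520.4, 0.1]]
[[441.6, -71.1], [435.3, 87.1], [575.5, 87.7], [580.8, -72.9]]
[[474.0, 180.2], [471.0, 337.1], [600.5, 344.9], [602.4, 195.2]]
[[535.4, 268.1]]
[[472.3, 186.3], [466.5, 342.4], [609.0, 195.2]]
[[136.57627304 170.61364848]
 [145.40926122 252.58671055]
 [140.97318443 213.14571807]]
```

Emit:
{"fn": "step_arm", "kwargs": {"increments": [[0,-0.2,0.05,0],[0,-0.4,0.1,0],[0,-0.474,0.1,0],[0,-0.474,0.1,0],[0,-0.474,0.1,0]], "gripper": -1}}

```text
clock: 29.6
tool_pos: [0.5055, 0.0074, 0.2103]
ee_rot: [180.0, -0.0, -178.7]
force: [-0.9, 0.4, -0.6]
gripper_width: 0.0853
gripper_force: 0.0
```

Run:
```python
from h import *
im,c,st=shot('wrist','w7'); print(st['tool_pos'],st['ee_rot'],st['clock'])
H,S,V=cv2.split(cv2.cvtColor(im,cv2.COLOR_BGR2HSV))
blob(im,c,(H<30)&(S>80)&(V>60),(.504,.004),.101,.045,'bar')
im=cv2.imread('pics/w1.png'); H,S,V=cv2.split(cv2.cvtColor(im,cv2.COLOR_BGR2HSV))
```

```text
[0.50548719 0.00736761 0.21034063] [ 1.79950688e+02 -4.29596642e-02 -1.78748413e+02] 29.6
bar rect [504.5   3.7] [61.8 16.9] 1.6 circ [504.5   4.2] 31.2 px [274. 207.]
```

The lid hasn't moved. I regrip it at the pose where I released it.

Emit:
{"fn": "step_arm", "kwargs": {"increments": [[-0.004,0,-0.15,0],[-0.004,0,-0.35,0],[-0.004,0,-0.5,0],[-0.004,0,-0.6,0],[-0.004,0,-0.65,0],[-0.004,0,-0.662,0],[-0.004,0,-0.662,0],[-0.004,0,-0.662,0]]}}

```text
clock: 30.65
tool_pos: [0.5054, 0.0061, 0.0791]
ee_rot: [180.0, 0.1, -178.8]
force: [0.4, 0.1, 0.5]
gripper_width: 0.0857
gripper_force: 0.0
```

Emit:
{"fn": "step_arm", "kwargs": {"increments": [[0,0,0,0],[0,0,0,0],[0,0,0,0],[0,0,0,0],[0,0,0,0],[0,0,0,0],[0,0,0.05,0],[0,0,0.2,0],[0,0,0.4,0],[0,0,0.55,0],[0,0,0.55,0]], "gripper": 1}}

```text
clock: 32.02
tool_pos: [0.506, 0.0061, 0.1905]
ee_rot: [180.0, 0.3, -178.8]
force: [-0.5, 0.5, -2.8]
gripper_width: 0.0167
gripper_force: 58.9
```

Emit:
{"fn": "step_arm", "kwargs": {"increments": [[0.03,0.2,0,0],[0.06,0.5,0,0],[0.1,0.75,0,0],[0.15,0.95,0,0]]}}

```text
clock: 32.52
tool_pos: [0.5336, 0.1978, 0.1863]
ee_rot: [-179.9, -0.2, -178.7]
force: [0.8, -0.4, -1.8]
gripper_width: 0.0168
gripper_force: 59.1
```

Emit:
{"fn": "step_arm", "kwargs": {"increments": [[0,0.2,0,0],[0,0.3,0,0],[0,0.34,0,0],[0,0.34,-0.08,0],[0,0.34,-0.16,0],[0,0.34,-0.22,0],[0,0.34,-0.26,0],[0,0.34,-0.28,0],[0,0.34,-0.28,0],[0,0.34,-0.28,0]]}}

```text
clock: 33.78
tool_pos: [0.5351, 0.2642, 0.1328]
ee_rot: [180.0, 0.1, -178.8]
force: [0.1, 0.3, -1.4]
gripper_width: 0.0164
gripper_force: 59.2
```

Emit:
{"fn": "step_arm", "kwargs": {"increments": [[0.005,0.003,-0.01,0],[0.005,0.003,-0.02,0],[0.005,0.003,-0.03,0],[0.005,0.003,-0.04,0],[0.005,0.003,-0.05,0],[0.005,0.003,-0.06,0],[0.005,0.003,-0.07,0],[0.005,0.003,-0.08,0],[0.005,0.003,-0.09,0],[0.005,0.003,-0.1,0]]}}

```text
clock: 35.02
tool_pos: [0.5357, 0.2647, 0.1122]
ee_rot: [180.0, -0.0, -178.8]
force: [-0.3, -0.7, -2.7]
gripper_width: 0.0165
gripper_force: 59.2
```

Emit:
{"fn": "step_arm", "kwargs": {"increments": [[0,0,-0.012,0],[0,0,-0.025,0],[0,0,-0.037,0],[0,0,-0.05,0],[0,0,-0.062,0],[0,0,-0.075,0],[0,0,-0.087,0],[0,0,-0.1,0],[0,0,-0.112,0],[0,0,-0.125,0],[0,0,-0.135,0],[0,0,-0.14,0]]}}

```text
clock: 36.52
tool_pos: [0.5357, 0.2647, 0.0844]
ee_rot: [180.0, -0.0, -178.8]
force: [-2.6, -0.1, 2.7]
gripper_width: 0.017
gripper_force: 59.6
```

Emit:
{"fn": "step_arm", "kwargs": {"increments": [[0,0,-0.005,0],[0,0,-0.01,0],[0,0,-0.015,0],[0,0,-0.02,0],[0,0,-0.02,0],[0,0,-0.02,0]]}}

```text
clock: 37.28
tool_pos: [0.5353, 0.2649, 0.0816]
ee_rot: [180.0, -0.0, -178.8]
force: [-7.6, 0.7, 9.8]
gripper_width: 0.0167
gripper_force: 60.8
```

Emit:
{"fn": "step_arm", "kwargs": {"increments": [[0,0,-0.005,0],[0,0,-0.01,0],[0,0,-0.01,0],[0,0,-0.01,0]]}}

```text
clock: 37.78
tool_pos: [0.5353, 0.2649, 0.0816]
ee_rot: [180.0, 0.0, -178.8]
force: [-9.3, -1.0, 21.1]
gripper_width: 0.017
gripper_force: 62.2
```

The lid stops solidly at the home height. I release it, rise, and work out the ink pad geometry.

Emit:
{"fn": "step_arm", "kwargs": {"increments": [[0,0,0.01,0],[0,0,0.01,0],[0,0,0.01,0],[0,0,0.01,0],[0,0,0.01,0],[0,0,0.05,0],[0,0,0.2,0],[0,0,0.4,0],[0,0,0.6,0],[0,-0.2,0.6,0],[0,-0.5,0.6,0],[0,-0.8,0.6,0]], "gripper": -1}}

```text
clock: 39.28
tool_pos: [0.5358, 0.1034, 0.1991]
ee_rot: [180.0, 0.1, -178.7]
force: [1.0, -0.0, 0.2]
gripper_width: 0.0853
gripper_force: 0.0
```

Run:
```python
from h import *
c=cam('top'); C=lambda p:np.array(p)/5+[280,170]
f=lambda n,p,z:print(n,(ray(c,p,z)*1000).round(1).tolist())
f('tin',C([[68,42],[208,60],[190,252],[48,232]]),.014)
f('edge',C([[262,30],[250,240]]),.09)
im,cc,st=shot('side','s7'); print(st['tool_pos'],st['clock']); im2=shot('top','t7')[0]
cs=cam('side'); 
cv2.imwrite('pics/c7.png',np.hstack([cv2.resize(im[120:300,140:360],None,fx=1.8,fy=1.8),cv2.resize(im2[150:330,120:340],None,fx=1.8,fy=1.8)]))
```

```text
tin [[666.4, -102.7], [654.2, -181.9], [544.7, -168.4], [557.5, -89.2]]
edge [[653.0, -205.1], [540.7, -194.8]]
[0.53582267 0.10336191 0.19914728] 39.275
```

View pics/c7.png

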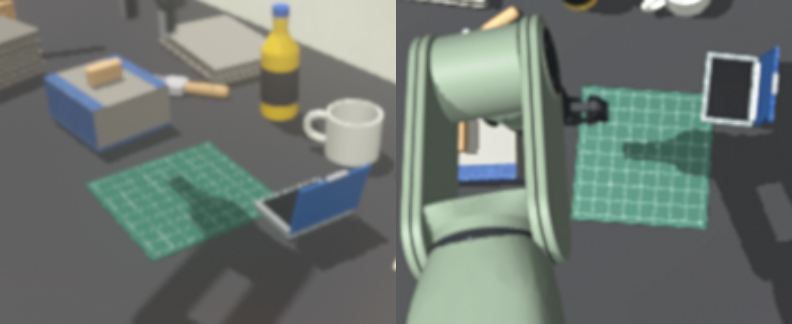

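The box is closed and seated (left crop) and the ink pad lid leans back. I go behind the pad lid with the fingers shut.

Emit:
{"fn": "step_arm", "kwargs": {"increments": [[0.08,-0.25,0,0],[0.16,-0.5,0,0],[0.24,-0.75,0,0],[0.32,-0.95,0,0]], "gripper": 1}}

```text
clock: 39.88
tool_pos: [0.6006, -0.0865, 0.199]
ee_rot: [180.0, 0.1, -178.8]
force: [2.0, -0.3, 1.3]
gripper_width: 0.0124
gripper_force: 0.0
```

Emit:
{"fn": "step_arm", "kwargs": {"increments": [[0,-0.25,0,0],[0,-0.5,0,0],[0,-0.75,0,0],[0,-0.82,0,0],[0,-0.82,-0.2,0],[0,-0.82,-0.4,0],[0,-0.82,-0.6,0],[0,-0.82,-0.69,0],[0,-0.82,-0.69,0],[0,-0.82,-0.69,0]]}}

```text
clock: 41.12
tool_pos: [0.6012, -0.2495, 0.0621]
ee_rot: [-179.9, 0.2, -178.8]
force: [0.2, 0.1, 1.2]
gripper_width: 0.0001
gripper_force: 0.0
```

Emit:
{"fn": "step_arm", "kwargs": {"increments": [[0,0.05,0,0],[0,0.1,0,0],[0,0.15,0,0],[0,0.2,0,0],[0,0.25,0,0],[0,0.3,0,0],[0,0.35,0,0],[0,0.4,0,0],[0,0.45,0,0],[0,0.48,0,0],[0,0.48,0,0]]}}

```text
clock: 42.5
tool_pos: [0.5997, -0.1527, 0.0603]
ee_rot: [180.0, -0.0, -178.8]
force: [-0.2, -0.4, 0.4]
gripper_width: 0.0001
gripper_force: 0.0
```

Emit:
{"fn": "step_arm", "kwargs": {"increments": [[0,0.03,-0.03,0],[0,0.06,-0.07,0],[0,0.09,-0.11,0],[0,0.12,-0.14,0],[0,0.13,-0.16,0],[0,0.13,-0.175,0],[0,0.13,-0.175,0],[0,0.13,-0.175,0]]}}

```text
clock: 43.5
tool_pos: [0.5999, -0.1275, 0.0255]
ee_rot: [-180.0, 0.0, -178.8]
force: [0.6, 0.9, 0.2]
gripper_width: -0.0
gripper_force: 0.0
```

Emit:
{"fn": "step_arm", "kwargs": {"increments": [[0,0.02,-0.01,0],[0,0.03,-0.015,0],[0,0.03,-0.02,0],[0,0.03,-0.025,0],[0,0.03,-0.028,0],[0,0.03,-0.028,0],[0,0.03,-0.028,0]]}}

```text
clock: 44.38
tool_pos: [0.5998, -0.1211, 0.0209]
ee_rot: [180.0, 0.0, -178.8]
force: [-1.8, 1.3, 7.6]
gripper_width: -0.0
gripper_force: 3.9
```

Run:
```python
from h import *
im,c,st=shot('side','s8'); print(st['tool_pos'],st['force'])
cv2.imwrite('pics/c8.png',cv2.resize(im[120:330,180:440],None,fx=3,fy=2.85))
```

```text
[ 0.59984665 -0.12108797  0.02093287] [-1.83377072  1.34465521  7.59416113]
```

View pics/c8.png

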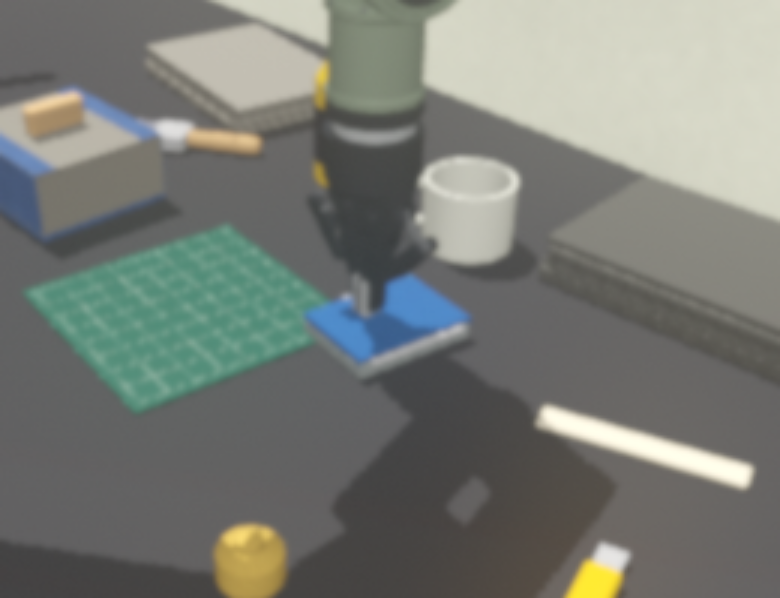

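The crop shows the pad lid lying flat at (385,320), with the TCP at 20.9 mm and 7.6 N on it, so it is shut. The box is closed and the other items are in place. I retreat, check and hand in.

Emit:
{"fn": "step_arm", "kwargs": {"increments": [[0,0,0.05,0],[0,0,0.2,0],[0,0,0.45,0],[0,0,0.75,0],[0,0,0.95,0],[0,0,0.95,0],[0,0,0.95,0],[0,0,0.95,0]]}}

```text
clock: 45.42
tool_pos: [0.5989, -0.1212, 0.2079]
ee_rot: [179.9, -0.2, -178.8]
force: [0.0, -0.7, 0.1]
gripper_width: -0.0002
gripper_force: 0.0
```

Run:
```python
from h import *
a=shot('side','s9')[0]; im,c,st=shot('top','t9'); print(st['clock'],st['tool_pos'])
H,S,V=cv2.split(cv2.cvtColor(im,cv2.COLOR_BGR2HSV))
blob(im,c,(H<30)&(S>70)&(V>100),(.535,.265),.104,.045,'bar')
print('side diff of pad/box area', np.abs(a[220:260,275:340].astype(int)-cv2.imread('pics/s8.png')[220:260,275:340]).mean(), np.abs(a[140:205,160:240].astype(int)-cv2.imread('pics/s8.png')[140:205,160:240]).mean())
print(r.finish_job())
```

```text
45.475 [ 0.59904367 -0.12117597  0.20799662]
bar rect [534.8 257. ] [14.8 55.7] 83.4 circ [535.2 260.4] 28.1 px [157. 223.]
side diff of pad/box area 10.431025641025641 0.5055128205128205
the job is handed in; nothing more can be done
None
```

Job handed in at 45.5 s: both stamps present (plain wood and green) stand in separate tray bays, the lid is back on and pressed home, and the ink pad was shut when last viewed; I made no visual check of the pad after the gripper lifted off it.

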